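Pack the timed-test kit into its carrier

ROBOT

A 6-joint arm with a two-finger parallel gripper is mounted at the origin on a cart in front of the work surface, level with it; the furniture and walls round the work are solid. World frame = base frame: x ahead of the robot, y to its left, z up, the work surface at z = 0. Lengths are in m, angles in rad, forces in N, time in s.
With the tool pointing down it reaches from about 0.275 to 0.75 m from the base axis. Payload 10.2 kg.
Tool frame: the origin (TCP) lies midway between the tips of the shut fingers; the grasp point (between the pads) lies 19 mm behind it (ctrl.grasp_offset is the distance from the TCP to the grasp point, in m); z points along the fingers, y is the line along which they close (so a half turn about z gives the same grasp; the last joint's range is limited). The gripper opens to 85 mm and grips with 20 to 120 N. Pads are 22 mm wide; open, the fingers measure 114 mm over their backs; the gripper's body (76 mm by 85 mm) begins 54 mm behind the grasp point. The pads swing forward as they close: fully open they stand 13 mm farther back than shut.
Start: joints at [1.074, 0.313, 1.498, -0, 1.331, -0.223], TCP at [0.142, 0.505, 0.21] pointing down, gripper open.
Joint ranges: [-2.94, 2.94], [-0.97, 2.17], [0.19, 2.56], [-1.23, 4.37], [0.02, 3.11], [-2.88, 2.88]. Speed limits (rad/s): [2.39, 2.39, 3.01, 3.14, 3.14, 3.14].

INTERFACE

Orientations are given as a rotation vector (axis times angle).
In Python, from workcell import ctrl, claw, planner, readout, viewer, order gives the robot as it stands. Calls block until the motion is done:
- ctrl.movep(position, orientation): joint-space move of the TCP to a pose.
- ctrl.servo_line(position, orientation=None, rate=0.15, guard=None): straight line of the TCP; orientation=None keeps the orientation; rate is the mean speed in m/s. With guard (N) it stops when the force on the tool has changed by that much, and returns True; else False.
- ctrl.move_joints(angles): joint-space move.
- claw.command_gripper(opening): finger opening in m; the grip force is fixed at half the most; returns when the fingers have stopped.
- ctrl.dwell(seconds).
- planner.inverse_kinematics(position, orientation): joint angles nearest the present ones, or None.
- readout.get_state(): the state.
- viewer.get_image(name): name is "scene" or "top" or "wrist"; returns the picture (384x512x3 uint8, red, green, blue); there is no depth.
- viewer.camera_params(name): a dict with "vertical_fov" (degrees; the focal length in pixels is half the picture's height over the tangent of half this angle, whatever the lens; pixels are square), "cx", "cy" (the principal point, pixels), "position" and "attitude" of the camera in the world; the wrist camera has in their place "mount" (4x4, takes a point from camera to tool coordinates, whose origin is the TCP and whose axes are the flange's). Camera axes: x right, y down, z forward; pixel columns grow to the right and rows downward; lengths in m; the calibration is good to about 2 mm. A picture is of the moment at which its call begins: read the wrist's pose just before it. camera_params takes no time and is no camera call.
A pose or a line that the arm cannot do raises ctrl.IKError and nothing moves.
- order.job_done(): hands the job in; it is judged then, once.
The state is a dict: "clock": time; "joint_pos": joint angles; "dq": joint speeds; "joint_efforts": joint torques, N m; "eef_pos": TCP position; "eef_rot": TCP orientation; "force": force on the tool from outside, world axes, zero at the start; "ft_torque": the same for the moment, N m; "finger_gap": finger opening in m; "grip_force": force on a finger pad.
Only numpy, scipy, OpenCV 4.12 (cv2) and the standard library are available. Lean on these libraries where they do the work, as an engineer would, in place of code of your own. Each camera call takes 0.05 s, during which the arm holds its last target. There are 200 camera calls.

TASK

Pack the test kit into the metal carrier tray, each thing in the holder made for it: the twist timer in the widest well, the smaller of the two glass bottles in the middle-sized well, the small white vial in the narrowest well, and the tweezers lying in the notches of both posts of the rest, about centred. Set the timer, bottle and vial down upright on the floor of their wells without dropping or tipping them, and leave the larger glass bottle and the spatula where they are.

Things in the scene. Friction and masses are not known exactly. Their poses are not given: they have to be found in the camera images.
- timer_mid (a point): white kitchen-style twist timer, 68 mm across, 47 mm high: a round base 26 mm high carries a narrower round dial, 52 mm across, from 26 to 46 mm up. The dial does not turn here; it is the place to grip. Part of the kit. Loose. This point lies on its upright axis, half-way up; z up; its yaw means nothing. 
- bottle_mid (a point): the smaller of the two glass bottles with blue screw cap: body 56 mm across, 134 mm high in all, cap 47 mm across over the top 23 mm. Part of the kit; the tallest thing in the carrier once seated. Loose. This point lies on its upright axis, half-way up; z up; its yaw means nothing. 
- vial_mid (a point): small white plastic bottle (vial) with white screw cap: body 36 mm across up to 50 mm high, cap 27 mm across, 75 mm high in all. Part of the kit. Loose. This point lies on its upright axis, half-way up; z up; its yaw means nothing. 
- tweezers_mid (a point): steel tweezers lying on the bench, 129 mm long, up to 16 mm wide, 9 mm high. Part of the kit. Loose. This point is its middle, half-way up (4.5 mm above its underside); x runs along it, z up. Pinch it across the middle.
- well_wide: grey plastic block with the widest round well, 82 mm across and 14 mm deep (its floor 14 mm above the origin): the timer's. Block 96 x 96 x 28 mm, fixed in the carrier's row of three (98.5 mm apart, order varies) on its floor, 6 mm above the bench. Origin: centre of the underside, on the well's axis; z up, x away from the tool rest, y along the row.
- well_mid: grey plastic block with the middle-sized round well, 68 mm across and 22 mm deep (its floor 6 mm above the origin): the small glass bottle's. Block 96 x 96 x 28 mm, fixed in the carrier's row of three (98.5 mm apart, order varies) on its floor, 6 mm above the bench. Origin: centre of the underside, on the well's axis; z up, x away from the tool rest, y along the row.
- well_narrow: grey plastic block with the narrowest round well, 48 mm across and 22 mm deep (its floor 6 mm above the origin): the vial's. Block 96 x 96 x 28 mm, fixed in the carrier's row of three (98.5 mm apart, order varies) on its floor, 6 mm above the bench. Origin: centre of the underside, on the well's axis; z up, x away from the tool rest, y along the row.
- tool_rest: fixed grey rest for the tweezers: two posts 80 mm apart, 12 mm thick, 49 mm wide, 50 mm high, notched on top (33 mm wide at its floor, wider above; floor 36 mm above the origin). Between the posts it is open down to 10 mm. Origin: underside, midway between the posts, on the carrier floor, 6 mm above the bench; y from post to post, x towards the row of wells, whose axes lie 76.5 mm on. Carrier wall 22 mm high.
- big_bottle_mid (a point): the larger glass bottle of the same kind, blue screw cap: 69 mm across, 152 mm high. Not part of the kit. Loose. This point lies on its upright axis, half-way up; z up; its yaw means nothing. 
- spatula_mid (a point): steel spatula lying on the bench, 181 mm long, 12 mm wide, 4 mm high. Not part of the kit. Loose. This point is its middle; x runs along it.
Mind the look-alikes: they are no part of the job. What is shaped like the part that bears vial_mid but orange is not meant.

How it is judged:
At the end, for the whole second after the job is handed in: Timer in widest, small bottle in middle, vial in narrowest well: upright (6 deg), within 10 mm of its axis, on its floor (5 mm). Tweezers in both notches: middle within 10 mm across, 15 mm along, 11 deg. At rest. Larger bottle and spatula within 20 mm of their start, bottle upright (horizontal distance between timer_mid and well_wide below 0.01 m and z of timer_mid in the frame of well_wide between 0.0315 and 0.0425 m and angle between each of timer_mid, bottle_mid, vial_mid, big_bottle_mid's own z axis and vertical below 0.1 rad and linear speed of each of timer, bottle, vial, tweezers below 0.03 m/s and horizontal distance between bottle_mid and well_mid below 0.01 m and z of bottle_mid in the frame of well_mid between 0.067 and 0.078 m and horizontal distance between vial_mid and well_narrow below 0.01 m and z of vial_mid in the frame of well_narrow between 0.0375 and 0.0485 m and x of tweezers_mid in the frame of tool_rest between -0.01 and 0.01 m and y of tweezers_mid in the frame of tool_rest between -0.015 and 0.015 m and z of tweezers_mid in the frame of tool_rest between 0.036 and 0.046 m and angle between the x axis of tweezers_mid and the y axis of tool_rest, either way round below 0.2 rad and distance of each of big_bottle_mid, spatula_mid from where it was at the start of the episode below 0.02 m); the robot touches nothing.
It fails at once if the larger glass bottle is shifted by more than 20 mm, lifted or tipped (distance of big_bottle_mid from where it was at the start of the episode above 0.02 m or angle between big_bottle_mid's own z axis and vertical above 0.3 rad).
It fails at once if the spatula is shifted by more than 20 mm or picked up (distance of spatula_mid from where it was at the start of the episode above 0.02 m).
It fails at once if the timer, the small bottle or the vial is tipped over (angle between any of timer_mid, bottle_mid, vial_mid's own z axis and vertical above 0.8 rad).
It fails at once if the timer, small bottle or vial is dropped into its well (falls in faster than 0.7 m/s) ((horizontal distance between timer_mid and well_wide below 0.03 m and z of timer_mid in the frame of well_wide below 0.0775 m and linear speed of timer above 0.7 m/s) or (horizontal distance between bottle_mid and well_mid below 0.03 m and z of bottle_mid in the frame of well_mid below 0.113 m and linear speed of bottle above 0.7 m/s) or (horizontal distance between vial_mid and well_narrow below 0.03 m and z of vial_mid in the frame of well_narrow below 0.0835 m and linear speed of vial above 0.7 m/s)).
It also fails if it takes over 134 s, if anything falls off the work surface, if the arm or the gripper's body presses on something with over 40 N, if the wrist force passes 120 N, or if a joint passes its speed limit or range.

## Working session

There is one attempt and no reset: what is moved stays moved. The work goes in short steps, each a Python script; the robot and the scene stay as the last script left them, time stands still between calls to the robot, and variables do not carry over. Pictures are saved under pics/ and viewed, at most 14 in all, crops included, and the job is handed in when it is done.

```bash
mkdir -p pics; ls
cat > h.py <<'E'
import numpy as np, cv2
from scipy.spatial.transform import Rotation as R
from workcell import ctrl, claw, planner, readout, viewer, order
def snap(cam,name):
    im=viewer.get_image(cam); cv2.imwrite(f'pics/{name}.png',im[:,:,::-1]); return im
E
python3 - <<'E'
from h import *
for c in ("scene","top","wrist"):
    snap(c,c+"0"); print(c,viewer.camera_params(c))
print(readout.get_state())
E
```

```text
pics
scene {'vertical_fov': 47.75113986276432, 'cx': 253.35443150565155, 'cy': 191.9160517150128, 'position': array([-0.38547316,  1.12024825,  0.86781859]), 'attitude': array([-0.80291413,  2.30528349, -1.36439767])}
top {'vertical_fov': 49.7745226519932, 'cx': 253.95335094707377, 'cy': 189.54969640003608, 'position': array([ 0.37359559, -0.01342339,  1.47777859]), 'attitude': array([-2.18966735,  2.14051653, -0.11844806])}
wrist {'vertical_fov': 60.607220687227176, 'cx': 254.80227879926983, 'cy': 194.8006688612622, 'mount': array([[-8.42890250e-05, -9.49635113e-01, -3.13357855e-01,
         8.02395487e-02],
       [ 9.99999994e-01, -1.01503917e-04,  3.86224858e-05,
         4.60013763e-04],
       [-6.84843184e-05, -3.13357850e-01,  9.49635116e-01,
        -1.63389836e-01],
       [ 0.00000000e+00,  0.00000000e+00,  0.00000000e+00,
         1.00000000e+00]])}
{'clock': 0.15, 'joint_pos': array([ 1.07361933e+00,  3.13305264e-01,  1.49820962e+00,  9.23107898e-06,
        1.33102576e+00, -2.23418984e-01]), 'dq': array([-0.00071548, -0.00229154, -0.00375026,  0.00057949,  0.00010391,
       -0.00118952]), 'joint_efforts': array([ 2.23244962e-03, -4.12364709e+01, -2.59797907e+01, -1.69577784e-04,
        3.21246524e-03, -2.86364229e-05]), 'eef_pos': array([0.14185536, 0.50526402, 0.20989479]), 'eef_rot': array([-4.28633172e-01, -3.11186817e+00,  1.38836973e-03]), 'force': array([-0.46481764,  0.21072286,  0.51397427]), 'ft_torque': array([-0.00725877, -0.0333756 ,  0.0225596 ]), 'grip_force': 0.0, 'finger_gap': 0.08532442198604372}
```

```bash
python3 -c "
import cv2
i=cv2.imread('pics/top0.png');cv2.imwrite('pics/top0b.png',cv2.resize(i,(800,600),interpolation=cv2.INTER_CUBIC))"
```

```text
(no output)
```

View pics/top0b.png

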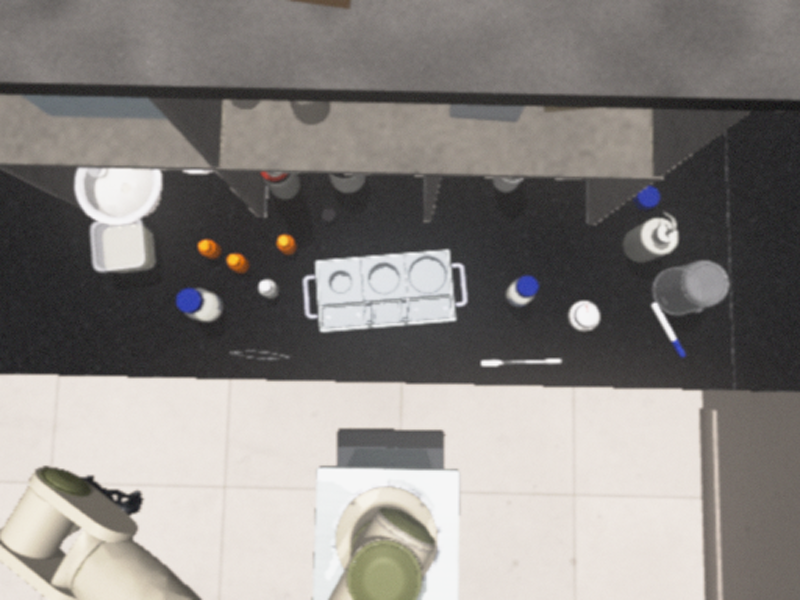

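View pics/scene0.png

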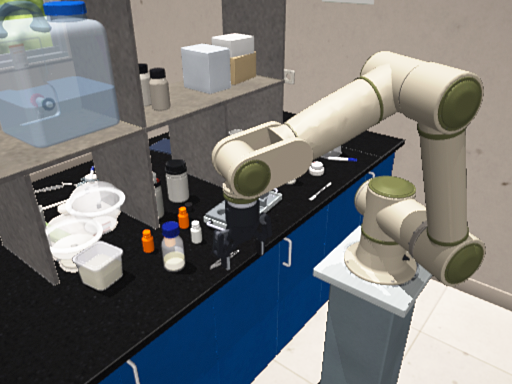

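The top view (800x600) shows these things:
- The carrier is at (387,290), with wells narrow, mid and wide from left to right. The rest is on the robot's side.
- The white vial is at (267,288), with orange look-alikes at (208,248), (237,262) and (286,243).
- The blue-capped bottles are at (200,303) and (523,290).
- The timer is at (584,316), the tweezers at (260,354) and the spatula at (521,362).

I'll check these in close crops.

```bash
python3 -c "
import cv2
i=cv2.imread('pics/top0.png')
a=i[145:240,100:230];b=i[145:240,190:320];c=i[145:240,300:430]
for n,k in zip('ac',(a,c)):cv2.imwrite(f'pics/top0_{n}.png',cv2.resize(k,None,fx=6,fy=6,interpolation=cv2.INTER_CUBIC))
cv2.imwrite('pics/top0_bb.png',cv2.resize(b,None,fx=6,fy=6,interpolation=cv2.INTER_CUBIC))
"
```

```text
(no output)
```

View pics/top0_a.png

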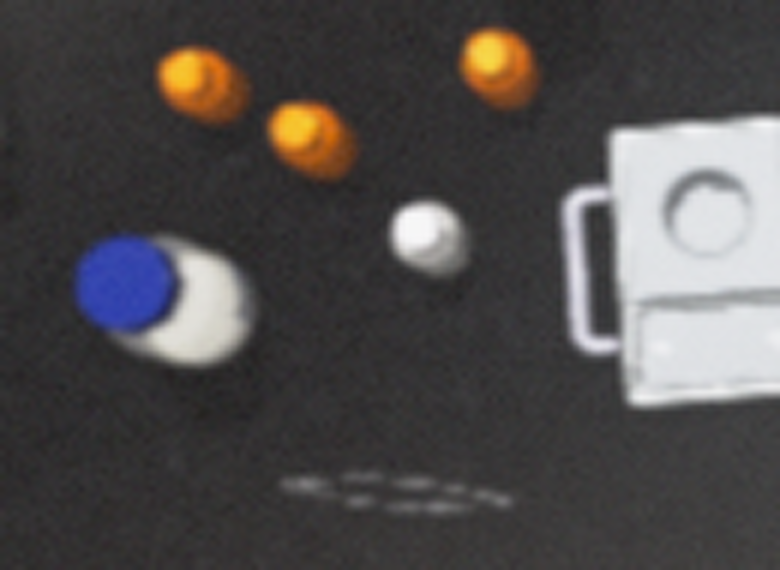

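View pics/top0_bb.png

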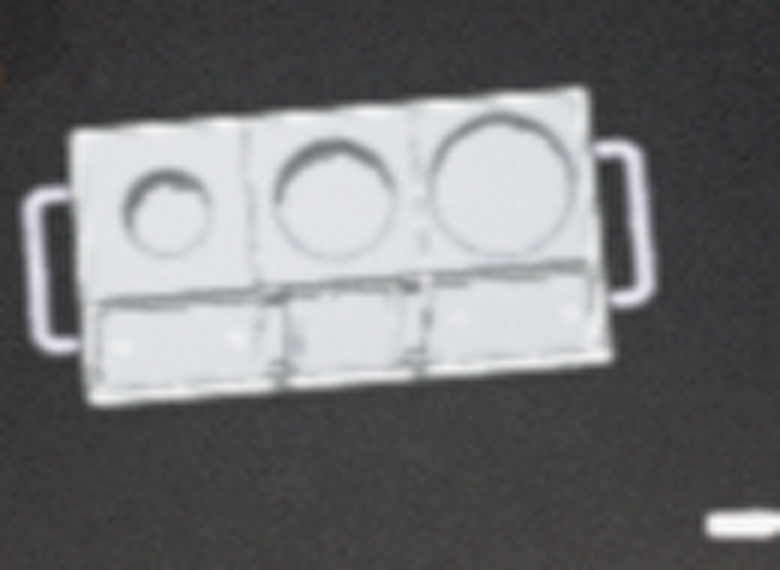

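View pics/top0_c.png

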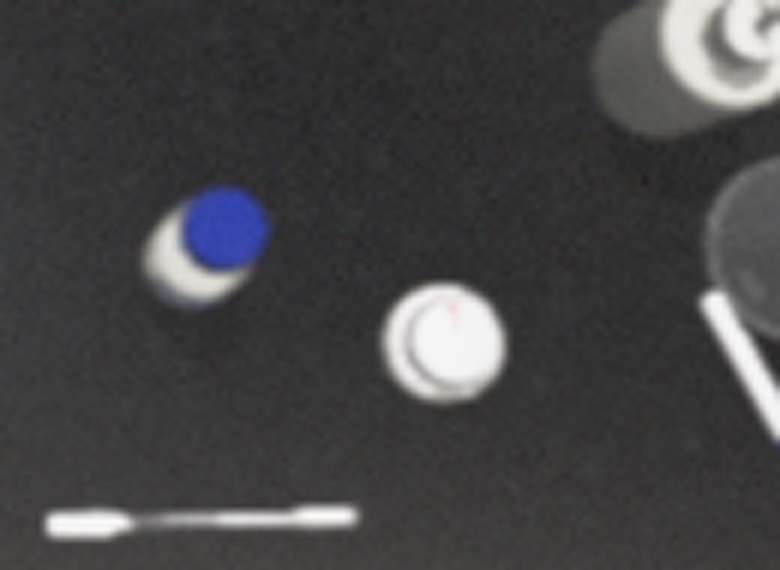

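```bash
cat >> h.py <<'E'
def ray(cam,u,v,z,T=None):
    c=viewer.camera_params(cam); f=192/np.tan(np.radians(c['vertical_fov']/2))
    d=np.array([(u-c['cx'])/f,(v-c['cy'])/f,1])
    if cam=='wrist':
        p,r=T; M=c['mount']; Rt=R.from_rotvec(r).as_matrix(); o=p+Rt@M[:3,3]; d=Rt@M[:3,:3]@d
    else: o=c['position']; d=R.from_rotvec(c['attitude']).as_matrix()@d
    return o+d*(z-o[2])/d[2]
def proj(cam,P,T=None):
    c=viewer.camera_params(cam); f=192/np.tan(np.radians(c['vertical_fov']/2))
    if cam=='wrist':
        p,r=T; M=c['mount']; Rt=R.from_rotvec(r).as_matrix(); o=p+Rt@M[:3,3]; A=Rt@M[:3,:3]
    else: o=c['position']; A=R.from_rotvec(c['attitude']).as_matrix()
    q=A.T@(np.asarray(P)-o); return np.array([c['cx']+f*q[0]/q[2],c['cy']+f*q[1]/q[2]])
def down(yaw):  # tool z down, tool y axis (closing line) at angle yaw from world x
    y=np.array([np.cos(yaw),np.sin(yaw),0]); z=np.array([0,0,-1.]); x=np.cross(y,z)
    return R.from_matrix(np.c_[x,y,z]).as_rotvec()
E
python3 - <<'E'
from h import *
o={'a':100,'b':190,'c':300}
g=lambda k,x,y,z: ray('top',(x+.5)/6-.5+o[k],(y+.5)/6-.5+145,z).round(4)
for n,a in dict(bottle=('c',226,229,.134),big=('a',126,283,.152),vial=('a',416,231,.075),timer=('c',457,342,.046),timerbase=('c',444,343,.026),tw1=('a',280,484,.0045),tw2=('a',513,502,.0045),wn=('b',168,213,.034),wm=('b',335.5,198.5,.034),ww=('b',502,185,.034),sp1=('c',45,523,.004),sp2=('c',358,516,.004),post1=('b',280,335,.05),post2=('b',418,323,.05)).items(): print(n,g(*a))
E
```

```text
bottle [ 0.5496 -0.2839  0.134 ]
big [0.5021 0.4173 0.152 ]
vial [0.5431 0.2791 0.075 ]
timer [ 0.4983 -0.4352  0.046 ]
timerbase [ 0.4992 -0.4335  0.026 ]
tw1 [0.3992 0.3673 0.0045]
tw2 [0.3917 0.2292 0.0045]
wn [0.5625 0.117  0.034 ]
wm [0.5734 0.019  0.034 ]
ww [ 0.5836 -0.0785  0.034 ]
sp1 [ 0.3891 -0.2033  0.004 ]
sp2 [ 0.3974 -0.3881  0.004 ]
post1 [0.491  0.0487 0.05  ]
post2 [ 0.4997 -0.0307  0.05  ]
```

The right-hand bottle is the small one: its cap is narrower, 86 px against 103 px in the crops. The well spacing comes out at 98.3 mm, so the positions are consistent. Next is an IK check, then a close look at the tweezers.

Run:
```python
from h import *
for z in (.25,.35,.45): print('shelf edge x at z',z,ray('top',256,112,z).round(3))
for n,p,y in (('tw',(.3955,.298,.003),-.054),('rest',(.4973,.0108,.045),.107),('bot',(.55,-.284,.075),0),('wm',(.573,.019,.2),.107),('tim',(.4985,-.435,.024),0),('vial',(.543,.279,.044),0),('wn',(.5625,.117,.15),.107)):
  for f in (0,np.pi):
    q=planner.inverse_kinematics(np.array(p),down(y+f)); print(n,f,None if q is None else np.round(q,2))
ctrl.movep(np.array([.3955,.298,.17]),down(-.054))
s=readout.get_state(); print(s['clock'],s['eef_pos'],s['eef_rot'])
im=snap('wrist','w1'); cv2.imwrite('pics/w1b.png',cv2.resize(im[:,:,::-1],(800,600),interpolation=cv2.INTER_CUBIC))
T=(s['eef_pos'],s['eef_rot']);
for P in ((.3992,.3673,.0045),(.3917,.2292,.0045),(.3955,.298,.0045)): print(proj('wrist',P,T)*1.5625)
```

```text
shelf edge x at z 0.25 [ 0.746 -0.013  0.25 ]
shelf edge x at z 0.35 [ 0.716 -0.013  0.35 ]
shelf edge x at z 0.45 [ 0.685 -0.013  0.45 ]
tw 0 [ 0.41  0.52  1.81 -0.    0.81  0.46]
tw 3.141592653589793 [ 0.41  0.52  1.81  0.    0.81 -2.68]
rest 0 [-0.21  0.46  1.77 -0.    0.91 -0.32]
rest 3.141592653589793 [-0.21  0.46  1.77 -0.    0.91  2.82]
bot 0 [-0.67  0.64  1.36 -0.    1.14 -0.67]
bot 3.141592653589793 [-0.67  0.64  1.36  0.    1.14  2.48]
wm 0 [-0.17  0.43  1.36 -0.    1.35 -0.28]
wm 3.141592653589793 [-0.17  0.43  1.36 -0.    1.35  2.86]
tim 0 [-0.89  0.79  1.24 -0.    1.11 -0.89]
tim 3.141592653589793 [-0.89  0.79  1.24  0.    1.11  2.25]
vial 0 [ 0.28  0.66  1.41 -0.    1.07  0.28]
vial 3.141592653589793 [ 0.28  0.66  1.41  0.    1.07 -2.86]
wn 0 [ 0.    0.47  1.43 -0.    1.24 -0.11]
wn 3.141592653589793 None
1.4 [0.39505599 0.29870998 0.17015657] [-2.27819667e+00 -2.16299652e+00 -4.76375041e-04]
[398.50103956 155.89816263]
[398.00129437 361.25836278]
[398.33066815 265.52084499]
```

View pics/w1b.png

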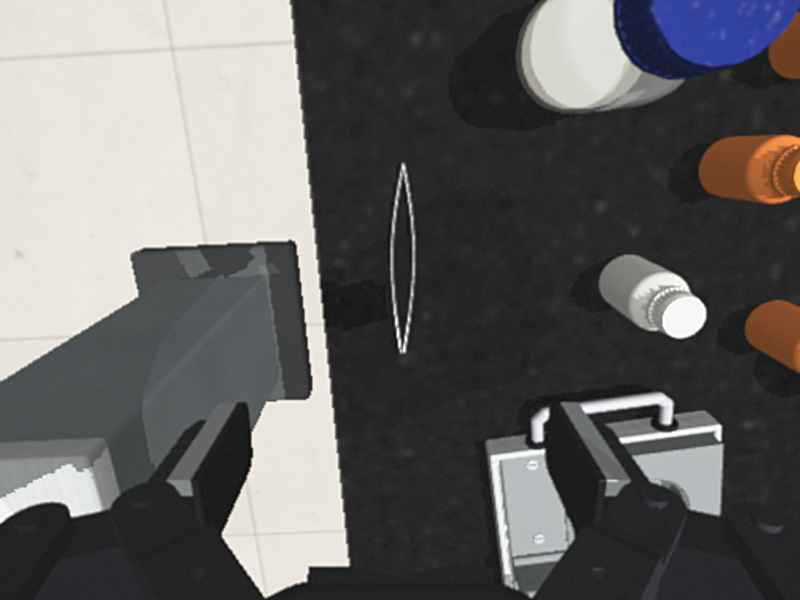

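The wrist view shows the tweezers lying from (403,163) to (402,353), and the white vial's cap top at (683,316). I'll refine both from here and pick up the tweezers.

Run:
```python
from h import *
s=readout.get_state(); T=(s['eef_pos'],s['eef_rot'])
g=lambda x,y,z: ray('wrist',(x+.5)/1.5625-.5,(y+.5)/1.5625-.5,z,T)
a,b=g(403,163,.0045),g(402,353,.0045); print(a,b,np.linalg.norm(a-b),'vial',g(683,316,.075))
m=(a+b)/2; d=a-b; yaw=np.arctan2(d[1],d[0])-np.pi/2; print(m,yaw)
o=down(yaw)
claw.command_gripper(.045)
ctrl.servo_line([m[0],m[1],.03],o)
print(ctrl.servo_line([m[0],m[1],.003],rate=.04,guard=8), readout.get_state()['eef_pos'])
claw.command_gripper(0.0)
s=readout.get_state(); print(s['finger_gap'],s['grip_force'],s['force'],s['clock'])
ctrl.servo_line([m[0],m[1],.15]); s=readout.get_state(); print(s['finger_gap'],s['grip_force'],s['eef_pos'])
im=snap('wrist','w2'); cv2.imwrite('pics/w2b.png',cv2.resize(im[:,:,::-1],(800,600),interpolation=cv2.INTER_CUBIC))
```

```text
[0.40149016 0.36325389 0.0045    ] [0.39455705 0.23569657 0.0045    ] 0.12774558852517565 vial [0.54660973 0.28022327 0.075     ]
[0.39802361 0.29947523 0.0045    ] -0.05429943794429626
False [0.39809465 0.29954103 0.00310488]
0.00011750523792735885 0.0 [0.53206475 0.82260651 0.04999302] 4.3333
3.229280441913277e-05 0.0 [0.39759048 0.29928775 0.14917701]
```

View pics/w2b.png

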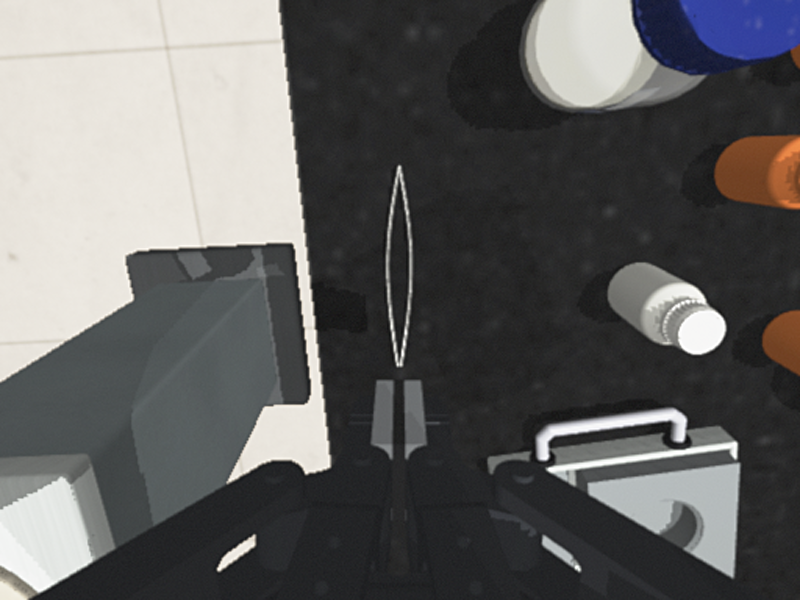

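The fingers shut above the tweezers, which still lie at (399,165)-(399,367). I'll retry lower, with the fingers preset narrower.

Run:
```python
from h import *
s=readout.get_state(); T=(s['eef_pos'],s['eef_rot'])
g=lambda x,y,z: ray('wrist',(x+.5)/1.5625-.5,(y+.5)/1.5625-.5,z,T)
a,b=g(399.5,165,.0045),g(399.5,367,.0045); m=(a+b)/2; print(a,b,m,np.linalg.norm(a-b),'vial',g(700,330,.075))
claw.command_gripper(.032)
ctrl.servo_line([m[0],m[1],.02])
print(ctrl.servo_line([m[0],m[1],-.002],rate=.03,guard=6), readout.get_state()['eef_pos'],readout.get_state()['force'])
claw.command_gripper(0.0)
s=readout.get_state(); print(s['finger_gap'],s['grip_force'],s['force'],s['clock'])
if s['finger_gap']<.004:
    claw.command_gripper(.03)
    im=snap('wrist','w3'); cv2.imwrite('pics/w3b.png',cv2.resize(im[:,:,::-1],(800,600),interpolation=cv2.INTER_CUBIC))
```

```text
[0.40185939 0.3635637  0.0045    ] [0.39495293 0.23523272 0.0045    ] [0.39840616 0.29939821 0.0045    ] 0.12851668510562275 vial [0.54628127 0.28049587 0.075     ]
False [ 0.3984926   0.29945069 -0.00190507] [-0.59126846 -0.04606136 -0.29917158]
-0.00014749605423800265 0.0 [-1.49765898 -1.00350963 -0.04291672] 8.2333
```

View pics/w3b.png

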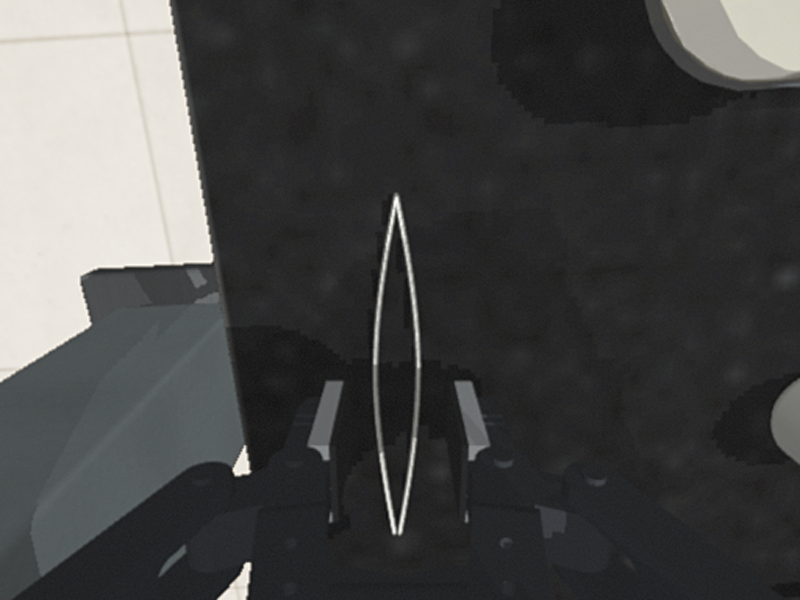

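Run:
```python
from h import *
s=readout.get_state(); T=(s['eef_pos'],s['eef_rot']); print(T, s['finger_gap'],s['force'],s['clock'])
Rt=R.from_rotvec(T[1]).as_matrix()
g=lambda x,y,z: ray('wrist',(x+.5)/1.5625-.5,(y+.5)/1.5625-.5,z,T)
for z in (-.01,.0,.0045): a,b=g(396,195,z),g(397,533,z); print(z,a,b,(a+b)/2,np.linalg.norm(a-b))
for P in ((.011,.015,0),(.011,.015,-.01),(.011,.015,-.02),(.011,.015,-.038),(0,0,0)): print(P,proj('wrist',T[0]+Rt@np.array(P),T)*1.5625)
```

```text
(array([ 0.39838962,  0.29939879, -0.0019925 ]), array([-2.28091199e+00, -2.16032969e+00,  2.12954034e-06])) 0.03017581429603825 [ 0.96416348 -0.21988174 -0.12549118] 8.6833
-0.01 [ 0.40132499  0.36159948 -0.01      ] [ 0.3940887   0.22476883 -0.01      ] [ 0.39770684  0.29318416 -0.01      ] 0.13702185964392644
0.0 [0.40143111 0.36268237 0.        ] [0.39461701 0.23383498 0.        ] [0.39802406 0.29825868 0.        ] 0.12902744311681433
0.0045 [0.40147886 0.36316967 0.0045    ] [0.39485475 0.23791475 0.0045    ] [0.39816681 0.30054221 0.0045    ] 0.12542995567961382
(0.011, 0.015, 0) [440.61735999 348.3738302 ]
(0.011, 0.015, -0.01) [443.02252942 360.46700731]
(0.011, 0.015, -0.02) [445.71668717 374.01321589]
(0.011, 0.015, -0.038) [451.48083253 402.9953033 ]
(0, 0, 0) [397.15324438 377.24016298]
```

In this view the fingertips straddle the tweezers, but their edges sit at row 383. That puts them about 25 mm behind the nominal TCP. I'll lower with a force guard to find where the tips really are.

Run:
```python
from h import *
s=readout.get_state(); p=s['eef_pos']
print(ctrl.grasp_offset)
hit=ctrl.servo_line([p[0],p[1],-.03],rate=.015,guard=4); s=readout.get_state(); print(hit,s['eef_pos'],s['force'],s['clock'])
```

```text
0.0187
True [ 0.39839629  0.29939405 -0.02142528] [-1.78395024 -0.50007906  4.77604212] 9.9083
```

The tips touch the bench at TCP z = -0.021, so they sit about 21 mm behind the nominal TCP. I'll grip using that offset.

```bash
cat >> h.py <<'E'
def tip(g): return .020+.013*(g/.085)**2   # measured: fingertips sit this far behind the reported TCP at opening g
def wsnap(n):
    s=readout.get_state(); im=snap('wrist',n); cv2.imwrite(f'pics/{n}b.png',cv2.resize(im[:,:,::-1],(800,600),interpolation=cv2.INTER_CUBIC)); np.save(f'pics/{n}.npy',np.r_[s['eef_pos'],s['eef_rot']]); return s
E
python3 - <<'E'
from h import *
p=readout.get_state()['eef_pos']
ctrl.servo_line([p[0],p[1],-.0185],rate=.05)
claw.command_gripper(0.0)
s=readout.get_state(); print(s['finger_gap'],s['grip_force'],s['force'],s['clock'])
if s['finger_gap']>.003:
    ctrl.servo_line([p[0],p[1],.13]); s=wsnap('w4'); print(s['finger_gap'],s['grip_force'],s['eef_pos'])
E
```

```text
0.013109491473596897 58.77842114932719 [-0.01995005 -0.57318034  3.6904055 ] 10.4417
0.012846196962219045 58.59764520835597 [0.39796738 0.29917973 0.12916337]
```

View pics/w4b.png

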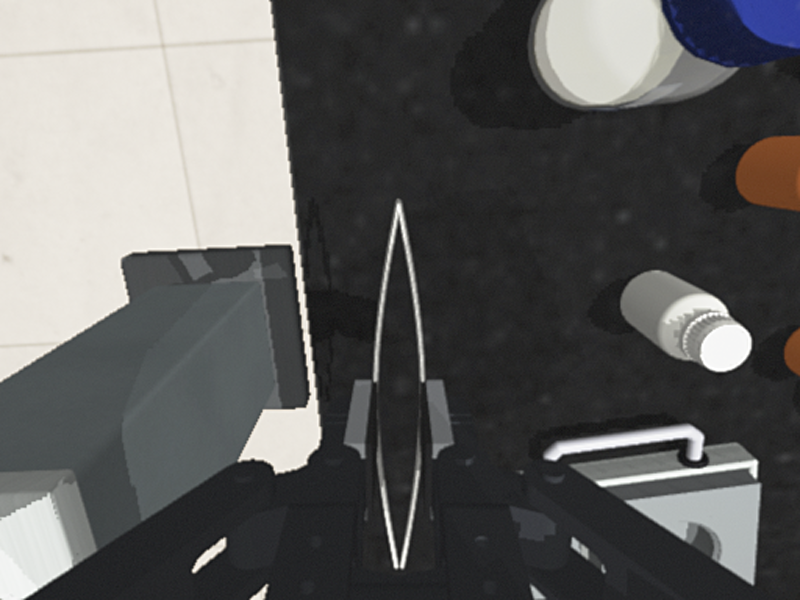

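The tweezers are gripped level at their middle, and the vial's cap is at (725,344). Now I'll look closely at the carrier.

Run:
```python
from h import *
ctrl.movep(np.array([.53,.12,.22]),down(.1075))
s=wsnap('w5'); print(s['finger_gap'],s['eef_pos'],s['clock'])
T=(s['eef_pos'],s['eef_rot'])
for P in ((.5655,.118,.034),(.5764,.020,.034),(.5866,-.0775,.034),(.500,.012,.05)): print(proj('wrist',P,T)*1.5625)
```

```text
0.013175922661054214 [0.52933469 0.12081911 0.21921481] 12.5833
[449.03148138 267.11580752]
[445.38613626 393.55468829]
[441.51005468 500.84164679]
[341.87329981 403.64019991]
```

View pics/w5b.png

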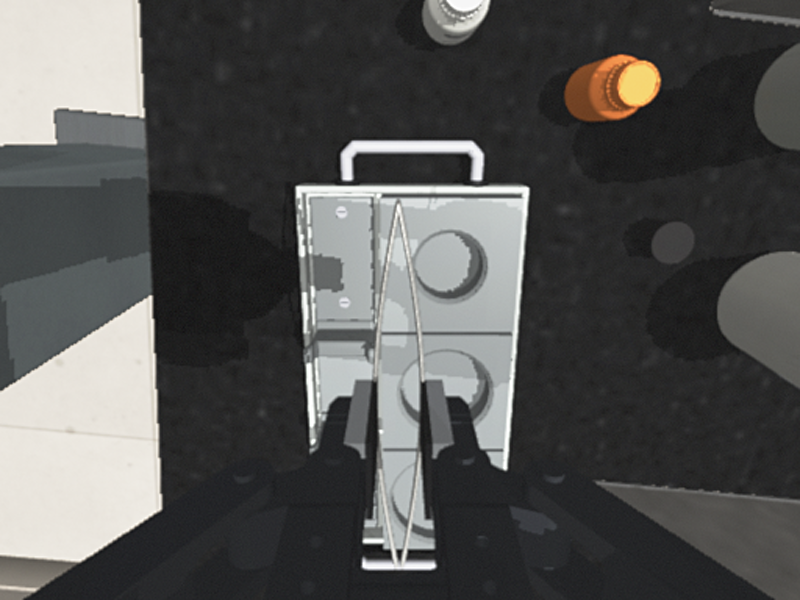

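The narrow well rim is centred at (450,265) and the middle one at x≈447. That is within about 1.5 mm of prediction, so the carrier pose is set. Next I place the tweezers.

```bash
cat >> h.py <<'E'
A=.1075
WN=np.array([.5660,.1190]); row=np.array([np.sin(A),-np.cos(A)])
WM=WN+.0985*row; WW=WN+.197*row; REST=WM-.0765*np.array([np.cos(A),np.sin(A)])
def up(z,rate=.15): p=readout.get_state()['eef_pos']; return ctrl.servo_line([p[0],p[1],z],rate=rate)
E
python3 - <<'E'
from h import *
print(WM,WW,REST)
ctrl.servo_line([*REST,.12],down(A)); ctrl.servo_line([*REST,.045],down(A),rate=.1); ctrl.servo_line([*REST,.032],rate=.03)
hit=ctrl.servo_line([*REST,.021],rate=.02,guard=4); s=readout.get_state(); print(hit,s['eef_pos'],s['force'],s['finger_gap'],s['clock'])
claw.command_gripper(.028); print(readout.get_state()['finger_gap'])
ctrl.servo_line([*REST,.15]) 
ctrl.servo_line([*(REST+[0.012,.1]),.22]); s=wsnap('w6'); print(s['clock'])
E
```

```text
[0.57656837 0.0210686 ] [ 0.58713673 -0.07686281] [0.50050997 0.01286068]
True [0.50052967 0.01285558 0.02336594] [-0.68373937 -0.04816577  4.10250886] 0.013314482372917042 15.725
0.02810916042913689
17.9917
```

View pics/w6b.png

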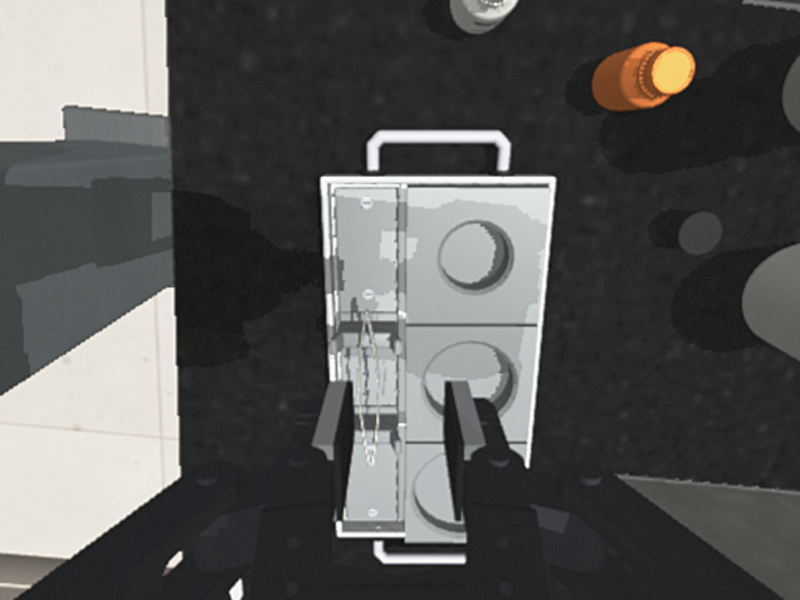

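The tweezers lie in both notches, centred, from (366,308) to (371,466). Next is the vial.

```bash
cat >> h.py <<'E'
def pick(xy,ztip,gopen,ggrip,yaw,zclear):
    z=ztip-tip(ggrip)
    claw.command_gripper(gopen)
    ctrl.servo_line([*xy,zclear],down(yaw),rate=.25)
    hit=ctrl.servo_line([*xy,z],rate=.08,guard=6); s=readout.get_state(); print('down',hit,s['eef_pos'])
    claw.command_gripper(0); s=readout.get_state(); print('grip',s['finger_gap'],s['grip_force'],s['force'],s['clock']); return s['eef_pos'][2]
def place(xy,z0,yaw,floor,grel,lift=.06,zend=.22,rate=.2):
    up(z0+lift,.12); ctrl.servo_line([*xy,z0+lift],down(yaw),rate=rate); ctrl.dwell(.3)
    ctrl.servo_line([*xy,z0+floor+.008],rate=.08)
    hit=ctrl.servo_line([*xy,z0+floor-.003],rate=.02,guard=4); s=readout.get_state(); print('set',hit,s['eef_pos'],z0+floor,s['force'],s['finger_gap'])
    claw.command_gripper(grel); up(zend); print(readout.get_state()['clock'])
E
python3 - <<'E'
from h import *
xy=np.array([.5465,.2804])
z=pick(xy,.053,.055,.027,A,.12)
s=wsnap('w7')
print(readout.get_state()['finger_gap'])
E
```

```text
down False [0.54682882 0.28050248 0.03226414]
grip 0.024603717241834498 57.843091674149036 [-0.85251272 -0.67306216  5.93201707] 20.9917
0.02454813718572284
```

View pics/w7b.png

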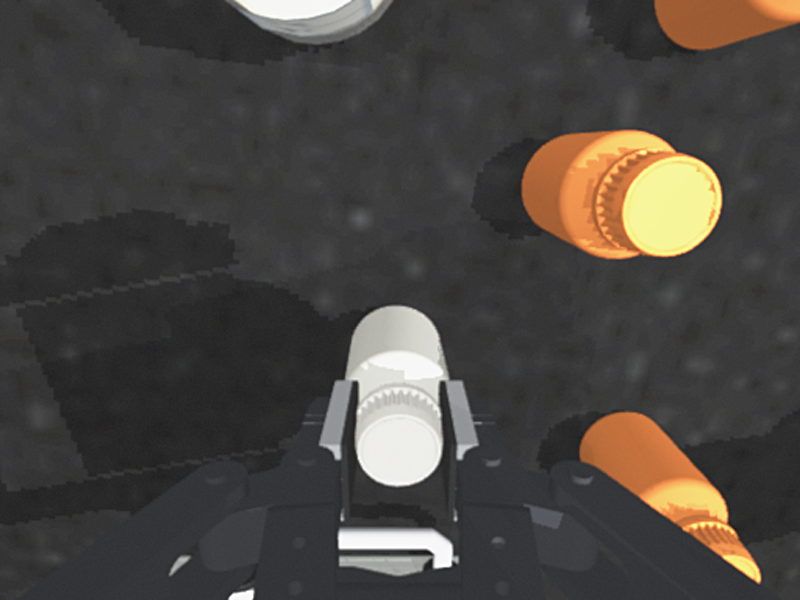

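The vial is held upright by its cap. Next I set it in the narrow well.

Run:
```python
from h import *
z=readout.get_state()['eef_pos'][2]
place(WN,z,A,.012,.045)
p=readout.get_state()['eef_pos']
s=wsnap('w8')
```

```text
set True [0.56623097 0.11898344 0.04438203] 0.044365832346800346 [-0.41725098 -0.28426678  5.34827367] 0.024762463254142608
25.725
```

View pics/w8b.png

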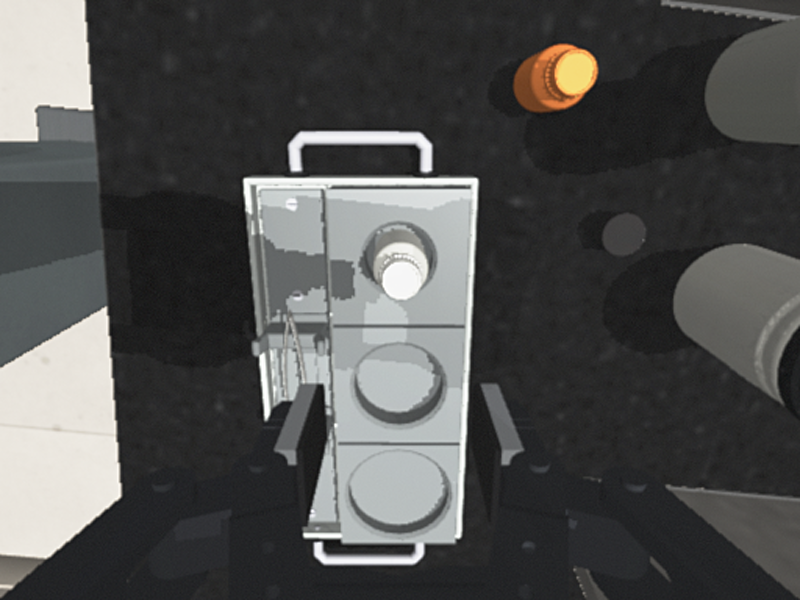

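The vial stands upright in the narrow well, and contact came at the expected height. With one picture left, I'll find the bottle's cap and the timer by colour blob and model fit.

```bash
cat >> h.py <<'E'
def circ(xy,r,z): t=np.linspace(0,2*np.pi,48,endpoint=False); return np.c_[xy[0]+r*np.cos(t),xy[1]+r*np.sin(t),np.full(48,z)]
def fit(n,maskf,parts,xy0):
    from scipy.optimize import fsolve
    d=np.load(f'pics/{n}.npy'); T=(d[:3],d[3:]); im=cv2.imread(f'pics/{n}.png').astype(int)
    def cen(xy):
        P=np.vstack([circ(xy,r,z) for r,z in parts]); h=cv2.convexHull(np.array([proj('wrist',p,T) for p in P],np.float32))
        m=cv2.moments(h); return np.array([m['m10']/m['m00'],m['m01']/m['m00']]),m['m00']
    k=cv2.morphologyEx(maskf(im).astype(np.uint8),cv2.MORPH_OPEN,np.ones((5,5),np.uint8))
    N,L,S,C=cv2.connectedComponentsWithStats(k); c0,a0=cen(xy0)
    i=1+np.argmin(np.linalg.norm(C[1:]-c0,axis=1)); print(n,'blob',C[i],S[i],'pred',c0,'model area',a0)
    return fsolve(lambda q:cen(q)[0]-C[i],xy0,epsfcn=1e-6)
E
python3 - <<'E'
from h import *
b=np.array([.5526,-.2826]); t=np.array([.5013,-.434])
ctrl.movep(np.array([b[0],b[1]+.04,.25]),down(0)); wsnap('w9')
blue=lambda i:(i[...,0]>90)&(i[...,0]>1.6*i[...,2])
print('bottle',fit('w9',blue,[(.0235,.134),(.0235,.111)],b))
ctrl.movep(np.array([t[0],t[1]+.04,.22]),down(0)); s=wsnap('w10'); print(s['clock'])
white=lambda i:i.min(2)>110
print('timer',fit('w10',white,[(.034,.002),(.034,.026),(.026,.046)],t))
E
```

```text
w9 blob [253.1679029  226.50842886] [ 229  204   47   44 1483] pred [253.99513277 221.30961287] model area 2215.1755398468813
bottle [ 0.55181171 -0.28801284]
27.875
w10 blob [254.90085537 195.88141524] [ 226  168   58   57 2572] pred [254.13620933 194.854117  ] model area 2843.701988055487
timer [ 0.5021956  -0.43526233]
```

Run:
```python
from h import *
im=cv2.imread('pics/w9.png'); print(im[226,215:292:3].tolist()); print(im[185:275:4,253].tolist())
for th in (40,60):
    print(th,fit('w9',lambda i:(i[...,0]>th)&(i[...,0]>1.5*i[...,2]),[(.0235,.134),(.0235,.111)],np.array([.5526,-.2826])))
```

```text
[[40, 41, 41], [39, 38, 39], [40, 41, 41], [38, 38, 39], [37, 41, 39], [133, 57, 45], [141, 60, 47], [140, 58, 46], [143, 72, 61], [140, 58, 46], [140, 59, 45], [137, 58, 45], [136, 58, 46], [140, 64, 51], [144, 62, 47], [138, 57, 45], [140, 59, 45], [141, 59, 48], [138, 58, 44], [140, 65, 56], [107, 49, 41], [42, 42, 42], [37, 39, 39], [42, 41, 41], [43, 41, 43], [41, 42, 41]]
[[223, 233, 233], [226, 234, 234], [225, 234, 234], [82, 42, 38], [75, 33, 29], [135, 56, 43], [136, 57, 42], [139, 58, 45], [140, 60, 48], [139, 58, 45], [142, 69, 58], [138, 59, 45], [138, 59, 45], [139, 63, 52], [140, 60, 46], [142, 59, 45], [38, 41, 40], [37, 37, 37], [43, 42, 42], [43, 41, 41], [40, 40, 39], [37, 39, 38], [40, 41, 40]]
w9 blob [251.74961754 222.32585416] [ 228  197   48   51 1961] pred [253.99539795 221.30981061] model area 2215.1759872573894Traceback (most recent call last):
  File "<stdin>", line 4, in <module>
  File "h.py", line 50, in fit
    return fsolve(lambda q:cen(q)[0]-C[i],xy0,epsfcn=1e-6)
    res = _root_hybr(_wrapped_func, x0, args, jac=fprime, **options)
    retval = _minpack._hybrd(func, x0, args, 1, xtol, maxfev,
                             ml, mu, epsfcn, factor, diag)
    return func(*fargs)
  File "h.py", line 50, in <lambda>
    return fsolve(lambda q:cen(q)[0]-C[i],xy0,epsfcn=1e-6)
                           ~~~^^^
  File "h.py", line 45, in cen
    P=np.vstack([circ(xy,r,z) for r,z in parts]); h=cv2.convexHull(np.array([proj('wrist',p,T) for p in P],np.float32))
                                                                             ~~~~^^^^^^^^^^^^^
  File "h.py", line 14, in proj
    c=viewer.camera_params(cam); f=192/np.tan(np.radians(c['vertical_fov']/2))
ValueError: time passes only in moves, steps and waits
```

```bash
python3 - <<'E'
import re
s=open('h.py').read()
s=s.replace("c=viewer.camera_params(cam)","c=cp(cam)").replace("def ray(","import functools\ncp=functools.lru_cache(None)(viewer.camera_params)\ndef ray(",1)
open('h.py','w').write(s)
E
python3 - <<'E'
from h import *
d=np.load('pics/w9.npy'); print(d[:3]); T=(d[:3],d[3:])
im=cv2.imread('pics/w9.png').astype(int)
for r in range(140,260,6):
    m=np.where((im[r].max(1)>62))[0]; m=m[(m>190)&(m<320)]; print(r,(m.min(),m.max(),len(m)) if len(m) else None, end=' | ')
print()
for th in (40,60):
    print(th,fit('w9',lambda i:(i[...,0]>th)&(i[...,0]>1.5*i[...,2]),[(.0235,.134),(.0235,.111)],np.array([.5526,-.2826])))
for h in ((.134,.111),): pass
P=np.array([proj('wrist',p,T) for p in circ((.5526,-.2865),.0235,.134)]); print(P.min(0),P.max(0))
P=np.array([proj('wrist',p,T) for p in circ((.5526,-.2865),.028,.0)]); print(P.min(0),P.max(0))
E
```

```text
[ 0.5529591  -0.24143859  0.24995625]
140 None | 146 None | 152 None | 158 None | 164 None | 170 (np.int64(242), np.int64(260), 19) | 176 (np.int64(235), np.int64(267), 33) | 182 (np.int64(231), np.int64(270), 40) | 188 (np.int64(228), np.int64(272), 45) | 194 (np.int64(228), np.int64(274), 47) | 200 (np.int64(227), np.int64(276), 49) | 206 (np.int64(226), np.int64(276), 51) | 212 (np.int64(227), np.int64(275), 49) | 218 (np.int64(230), np.int64(275), 46) | 224 (np.int64(229), np.int64(275), 47) | 230 (np.int64(229), np.int64(275), 47) | 236 (np.int64(231), np.int64(272), 42) | 242 (np.int64(236), np.int64(267), 32) | 248 (np.int64(191), np.int64(319), 24) | 254 (np.int64(191), np.int64(319), 19) | 
w9 blob [251.74961754 222.32585416] [ 228  197   48   51 1961] pred [253.99539795 221.30981061] model area 2215.1759872573894
40 [ 0.55046833 -0.28365718]
w9 blob [251.99121447 222.46356589] [ 229  197   47   51 1935] pred [253.99539795 221.30981061] model area 2215.1759872573894
60 [ 0.55069739 -0.28379962]
[228.63499632 205.61118706] [279.30296824 252.08918561]
[232.93262871 166.52206033] [275.51819403 207.28797821]
```

Combining the edges puts the bottle's axis near (0.550, -0.2845) and the timer at (0.502, -0.435). I'll grip the bottle by its cap.

Run:
```python
from h import *
xy=np.array([.5503,-.2845])
claw.command_gripper(.085); ctrl.movep(np.array([*xy,.22]),down(A))
z=pick(xy,.113,.085,.047,A,.17)
g=readout.get_state()['finger_gap']
if .035<g<.06:
    up(z+.02,.05); s=readout.get_state(); print(s['finger_gap'],s['grip_force'],s['force'])
    place(WM,z-.0,A,.012,.075,rate=.15)
    s=wsnap('w11'); print(s['eef_pos'])
```

```text
down False [ 0.55058329 -0.28469303  0.08965673]
grip 0.04494476856421202 62.003352642059326 [-0.26339088  0.53969093  5.30785972] 31.125
0.04541763040108263 61.38414144515991 [ 0.39656672  0.96125821 -2.28710273]
set True [0.57674354 0.02105099 0.10169856] 0.10170436733836075 [-0.44075424  0.24512046  5.14417792] 0.04492704495357238
37.1167
[0.57570531 0.02121451 0.21895046]
```

The bottle was set down at exactly the expected height. The timer goes last.

Run:
```python
from h import *
xy=np.array([.5022,-.4353])
claw.command_gripper(.085); ctrl.movep(np.array([*xy,.15]),down(A))
z=pick(xy,.030,.085,.052,A,.07)
g=readout.get_state()['finger_gap']
if .045<g<.056:
    place(WW,z,A,.020,.072,rate=.15)
    ctrl.movep(np.array([WM[0]-.02,WM[1]+.08,.30]),down(A)); s=wsnap('w12'); print(s['eef_pos'],s['clock'])
```

```text
down False [ 0.50245797 -0.43559744  0.00570733]
grip 0.04824156269172281 62.0767917833291 [-0.30548268  0.10675166  6.22579826] 41.225
set True [ 0.58726338 -0.0769702   0.02623847] 0.02623937509572526 [-0.63396038 -0.25095184  5.23172081] 0.04851428323562418
47.6
[0.55664775 0.10011487 0.29894231] 48.4083
```

Run:
```python
from h import *
ctrl.movep(np.array([.2,.40,.25]),down(A)); im=snap('top','top9')[:,:,::-1]
c=cv2.resize(im[145:240,100:420],(800,238),interpolation=cv2.INTER_CUBIC); w=cv2.resize(cv2.imread('pics/w12.png'),(480,360))
o=np.zeros((598,800,3),np.uint8); o[:238]=c; o[238:,:480]=w; cv2.imwrite('pics/final.png',o); print(readout.get_state()['clock'])
```

```text
50.2167
```

View pics/final.png

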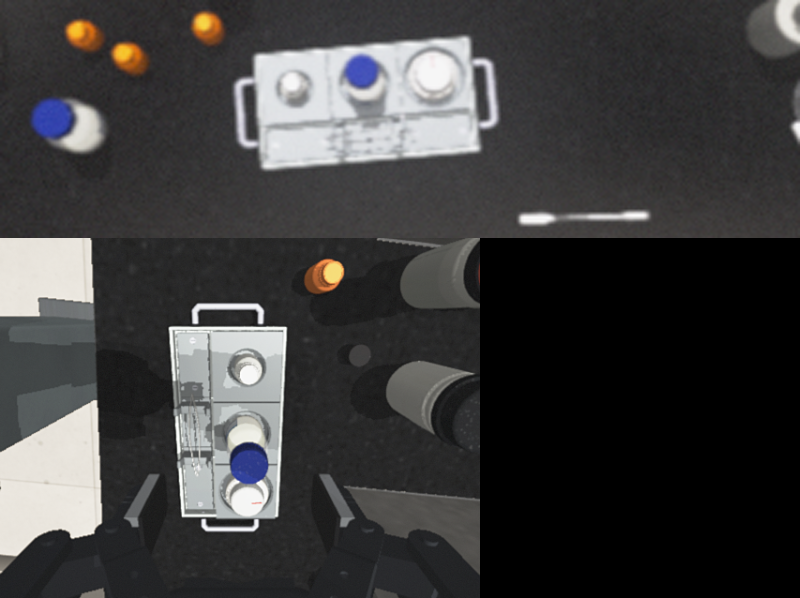

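The final picture shows the vial (293,85), small bottle (362,75) and timer (433,73) seated in their wells. The tweezers lie across both posts of the rest at (370,138). The large bottle and spatula look unmoved.

```bash
python3 -c "
from h import *
print(order.job_done())"
```

```text
the job is handed in; nothing more can be done
None
```

I handed the job in at about 50 s on the robot's clock, with the timer, small bottle and vial upright in their wells, the tweezers in both notches, and the larger bottle and spatula left alone; the hand-in call gave no verdict.

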